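Check the bite of a ride-on train's brake lever and note its travel

ROBOT

A 6-joint arm with a two-finger parallel gripper is mounted at the origin on the work surface. World frame = base frame: x ahead of the robot, y to its left, z up, the work surface at z = 0. Lengths are in m, angles in rad, forces in N, time in s.
With the tool pointing down it reaches from about 0.3 to 0.775 m from the base axis. Payload 14.6 kg.
Tool frame: the origin (TCP) lies at the very end of the fingers, on their centre line; the grasp point (between the pads) lies 19 mm behind it (pinch_z is the distance from the TCP to the grasp point, in m); z points along the fingers, y is the direction in which the jaws open and shut (so a half turn about z gives the same grasp; the last joint's range is limited). The gripper opens to 94 mm and grips with 3 to 60 N. Pads are 16 mm wide; open, the fingers measure 119 mm over their backs; the gripper's body (75 mm by 177 mm) begins 78 mm behind the grasp point.
Start: joints at [1.054, 0.3, 1.521, -0, 1.321, -0.067], TCP at [0.239, 0.495, 0.205] pointing down, gripper open.
Joint ranges: [-3.03, 3.03], [-0.79, 2.21], [0.23, 2.52], [-1.04, 4.18], [0, 3.07], [-2.55, 2.55]. Speed limits (rad/s): [2.22, 2.22, 2.57, 3.14, 3.14, 3.14].

INTERFACE

Orientations are given as [roll, pitch, yaw] about the fixed x, y, z axes, in that order (R = Rz(yaw) Ry(pitch) Rx(roll)).
In Python, from station import get_obs, camera, hand_in, pinch_z gives the robot as it stands.
- The arm moves only by the tool servo_tool, never from a script. Its argument "moves" is a list that holds one entry, the list of rows, each a list of 7 numbers: the turn, a rotation vector about the tool's x, y, z normalised to -1 to 1, where 1 is pi/2 rad, then the shift along the tool's x, y, z normalised to -1 to 1, where 1 is 500 mm, then the closure, from 0 (fully open) to 1 (shut). In form: [[[rx, ry, rz, x, y, z, hand], ...]]. A call has 1 to 12 rows; each row is the pose to reach, as a shift and turn from the pose measured when the call began, along the tool's axes at that moment; what a row does not reach only later rows make up. A row lasts 1/12 s, in which the tool goes at most 41.7 mm and 7.16 degrees, less where a joint would pass 70% of its speed; a pose out of reach is approached as far as the arm can. A call with a number of a shift or a turn outside -1 to 1 is refused whole. A call with a gripper value outside its range is refused whole. The fingers move at their own pace and stop on an object; "squeeze" is the grip in N (left out, the last holds). Time passes only in rows, so rows that repeat a pose let the fingers close. It gives the time, the measured TCP pose, the force and the opening at its end, in the units of the state.
- get_obs(): the state, without advancing time (a new reading comes with each control period).
- camera(name): name is "scene" or "top" or "wrist"; returns a dict with "color" (480x640x3 uint8, red, green, blue), "intrinsics" (3x3 intrinsics, pixels), "rvec" (rotation vector, rad) and "tvec" (3), from world to camera coordinates, as OpenCV has them. Camera axes: x right, y down, z forward; pixel columns grow to the right and rows downward; lengths in m; the calibration is good to about 2 mm. A picture is of the moment at which its call begins. There is no depth.
- hand_in(): hands the job in, once; it reports no verdict.
The state is a dict: "time_s": time; "qpos": joint angles; "joint_vel": joint speeds; "tau": joint torques, N m; "ee_pos": TCP position; "eef_rot": TCP orientation; "force": force on the tool from outside, world axes, zero at the start; "moment": the same for the moment, N m; "grip_width": finger opening in m.
Only numpy, scipy, OpenCV 4.12 (cv2) and the standard library are available. Lean on these libraries where they do the work, as an engineer would, in place of code of your own. Each camera call takes 0.05 s, during which the arm holds its last target.

TASK

Check the brake lever on the green stand: push its red upright handle round until it firms up where the brake bites, hold it firmly there for a moment without forcing it, then let it swing back to rest; the lever drags the red needle along the scale and leaves it there. Then note the travel by turning the brass marker knob round the rim until it points at the needle, let go, and leave the other things on the bench alone.

Things in the scene. Friction and masses are not known exactly. Their poses are not given: they have to be found in the camera images.
- pivot (a point): Centre of the brake stand: on the vertical axis of the lever, needle and marker, on top of the 280 mm wide round aluminium scale plate, 50 mm above the bench. A green drum (88 mm wide, its cap reaching 110 mm above the bench) stands on the plate. The stand is bolted down; its place and yaw vary. This point's own z is up; directions are given by the other points.
- grip (a point): Middle of the red upright handle of the brake lever: a vertical round bar 25 mm in diameter from 94 to 170 mm above the bench, this point 135 mm above the bench and 140 mm from the pivot axis. The lever's flat steel arm below it (22 mm wide) lies 84 to 94 mm above the bench. Push the handle round the pivot counter-clockwise seen from above.
- lever (a joint): Angle of the lever (rad): 0 at rest against its stop, growing counter-clockwise seen from above. The free travel needs only about 1 to 4 N at the handle and a spring brings the lever back to 0 when let go. Somewhere between 0.35 and 0.95 the brake bites, each time elsewhere and hidden in the stand: from there the push rises by about 3 to 4 N per mm of handle travel. Pressing firmly means 9 to 18 N at the handle, held for half a second; above about 23 N it is forced.
- lining (a joint): Squeeze of the brake lining inside the stand (m), hidden from sight: 0 until the brake bites, then 0.035 mm per newton of push beyond the free travel, so about 0.2 mm (6 N) is firm and 0.8 mm (23 N) forced. Smaller than the noise of its reading: feel the force instead.
- needle_tip (a point): Outer tip of the thin red needle that lies just over the scale plate, 104 mm from the pivot axis and 53 mm above the bench. It is out of the fingers' way (it cannot be moved by hand).
- needle (a joint): Angle of the needle (rad), counter-clockwise positive seen from above, on the same scale as the lever: the lever pushes it along and it stays at the greatest lever angle reached. It starts somewhere between 0 and 0.2. At equal angles the needle points exactly opposite to the lever's handle.
- knob (a point): Middle of the brass marker knob: an upright pin 20 mm in diameter from 56 to 102 mm above the bench, this point 85 mm above the bench and 120 mm from the pivot axis, standing on a small brass rider (20 mm wide, up to 57 mm above the bench) on the scale plate's rim.
- marker (a joint): Angle of the marker (rad) on the same scale as the needle, counter-clockwise positive seen from above: equal to the needle's angle when it points at the needle. It starts between 1.1 and 1.3, turns about the pivot from 0 to 1.4 with a drag of about 1 N at the knob, and stays where it is left.
- wheel: Bystander: a dark steel flanged wheel lying flat, 96 mm in diameter, 30 mm high; origin under its centre.
- spanner: Bystander: a spanner, 170 mm long, lying flat along its x; origin under its middle.
- mug: Bystander: a blue mug, 76 mm in diameter, 85 mm high, handle on its +y side; origin under its centre.

How it is judged:
On the way, in this order (a step that is already met when the one before it is completed fails the run):
1. the lever is pressed firmly against the biting brake and held for a moment (value of joint lining above 0.00017 m), for 0.3 s.
2. the lever has swung back to rest (value of joint lever below 0.06 rad), for 0.1 s.
3. the marker points at the needle (angle between the x axis of knob and the x axis of needle_tip, either way round below 0.05 rad), for 0.2 s.
At the end, for the whole second after the job is handed in: The marker points at the needle within 0.05 rad (6 mm at the rim), the needle stands where the firm press left it (beyond 0.3 rad), and the lever is back at rest (within 0.06 rad) (angle between the x axis of knob and the x axis of needle_tip, either way round below 0.05 rad and value of joint lever below 0.06 rad and value of joint needle above 0.3 rad); the robot touches nothing.
It fails at once if the brake is forced (more than about 23 N at the handle after the bite) (value of joint lining above 0.0008 m).
It fails at once if a bystander is moved by more than 20 mm (distance of any of wheel, spanner, mug from where it was at the start of the episode above 0.02 m).
It also fails if it takes over 64 s, if anything falls off the work surface, if the arm or the gripper's body presses on something with over 40 N, if the wrist force passes 120 N, or if a joint passes its speed limit or range.

## Working session

There is one attempt and no reset: what is moved stays moved. The work goes in short steps, Python scripts to look and compute and a tool call to move; the robot and the scene stay as the last step left them, time stands still between calls to the robot, and variables do not carry over. Pictures are saved under pics/ and viewed, and the job is handed in when it is done.

Besides the shell and the picture viewer there is one more tool, called after "Call:" as a command line: name --argument value ..., lists and objects as JSON in quotes. servo_tool: Moves the arm, as the interface text tells. Scaled input: -1 to 1 covers 500 mm each way for a shift and pi/2 rad each way for a turn. Its arguments: {"type":"object","properties":{"moves":{"type":"array"},"squeeze":{"type":"number"}},"required":["moves"]}

```bash
mkdir -p pics; ls; python3 - <<'E'
from station import get_obs, camera, pinch_z
import cv2
o=get_obs();print(o,pinch_z)
for n in("scene","top","wrist"):
    c=camera(n);cv2.imwrite(f"pics/{n}0.png",c["color"][:,:,::-1]);print(n,c["intrinsics"].tolist(),c["rvec"],c["tvec"])
E
```

```text
pics
{'time_s': 0.0, 'qpos': array([ 1.05439104e+00,  3.00516250e-01,  1.52157908e+00, -2.82507345e-05,
        1.32070425e+00, -6.66086570e-02]), 'joint_vel': array([ 0.00092002, -0.00140076,  0.00039717,  0.0009213 ,  0.00094731,
       -0.00037784]), 'tau': array([-1.12049293e-03, -5.31815064e+01, -3.52725792e+01,  7.07434723e-02,
        2.44842202e-02, -1.25744891e-04]), 'ee_pos': array([0.23901295, 0.49505727, 0.20486242]), 'eef_rot': array([-3.14038658e+00, -5.30294790e-05,  2.69180300e+00]), 'force': array([ 0.41802433, -0.75491385, -0.7913834 ]), 'moment': array([-0.04037646, -0.01390044,  0.00303641]), 'grip_width': 0.09387422970394729} 0.0188
scene [[546.959662856345, 0.0, 330.14702727618084], [0.0, 546.959662856345, 233.21778351743757], [0.0, 0.0, 1.0]] [ 2.1739618   0.55502634 -0.24540386] [-0.52256405 -0.07965809  1.36864679]
top [[498.00333710992743, 0.0, 321.7470919409693], [0.0, 498.00333710992743, 229.92891955912904], [0.0, 0.0, 1.0]] [ 2.16141487 -2.10443956  0.17031172] [-0.01196653  0.57377117  1.23528644]
wrist [[349.7715393641834, 0.0, 315.6887373869133], [0.0, 349.7715393641834, 236.6261568788213], [0.0, 0.0, 1.0]] [-2.45062008 -1.53862413 -0.21865273] [-0.54924815 -0.0300603   0.39204051]
```

View pics/scene0.png

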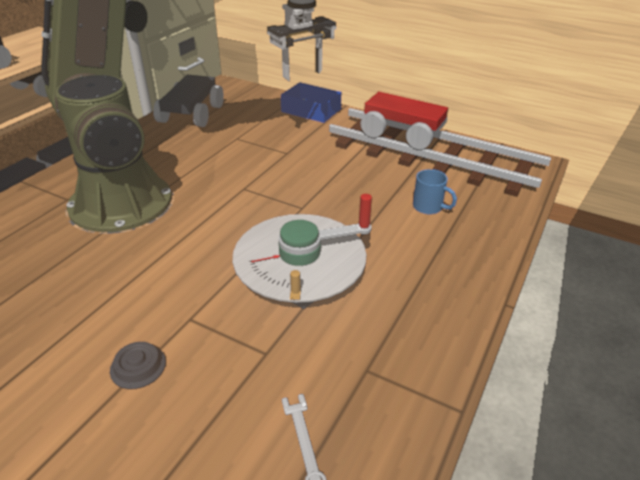

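View pics/top0.png

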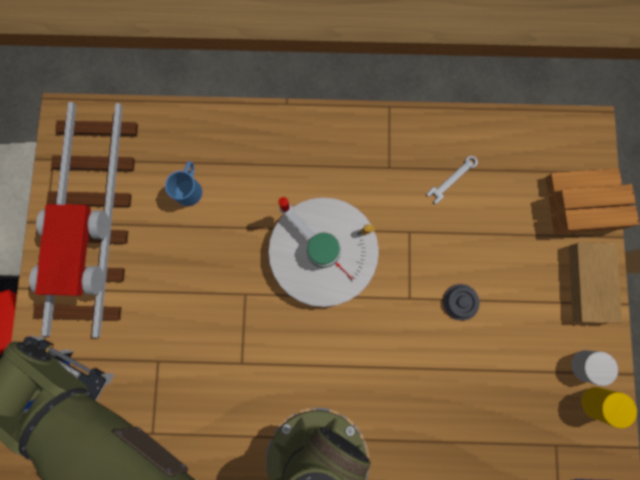

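View pics/wrist0.png

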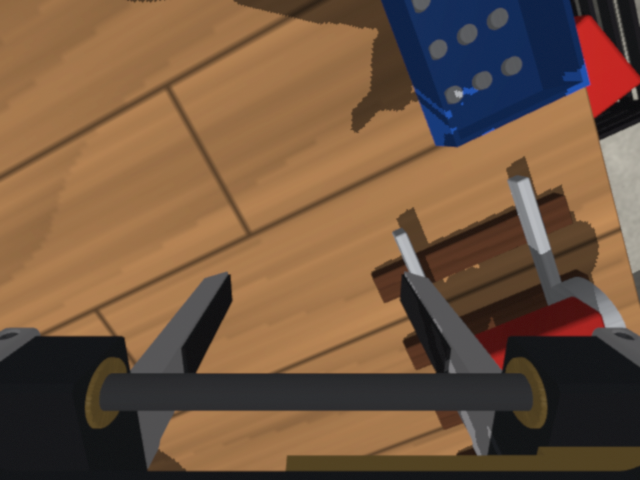

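The top view shows the stand at about (323,250), the handle at (284,203), the needle tip at (352,279) and the knob at (369,229). The wheel, spanner and mug are clear of it. Next I measure these positions.

```bash
cat > h.py <<'E'
import cv2,numpy as np
from station import get_obs,camera
def ray(c,uv,z):
    K=c["intrinsics"];R,_=cv2.Rodrigues(np.array(c["rvec"]));t=np.array(c["tvec"]).ravel()
    C=-R.T@t;d=R.T@np.linalg.inv(K)@np.array([uv[0],uv[1],1.]);return C+d*(z-C[2])/d[2]
def proj(c,p):
    return cv2.projectPoints(np.array([p],float),np.array(c["rvec"]),np.array(c["tvec"]),c["intrinsics"],None)[0].ravel()
def mask(c,lo,hi):
    return cv2.inRange(cv2.cvtColor(c["color"],cv2.COLOR_RGB2HSV),np.array(lo),np.array(hi))
def blobs(m,amin=5):
    n,l,s,ce=cv2.connectedComponentsWithStats(m)
    return [(s[i].tolist(),ce[i].round(1).tolist()) for i in range(1,n) if s[i][4]>=amin]
E
python3 - <<'E'
from h import *
for n in("top","scene"):
    c=camera(n);im=c["color"][:,:,::-1]
    u,v=(323,250) if n=="top" else (300,245)
    crop=im[v-75:v+75,u-90:u+90] if n=="top" else im[v-75:v+75,u-90:u+90]
    cv2.imwrite(f"pics/{n}z.png",cv2.resize(crop,None,fx=4,fy=4,interpolation=cv2.INTER_CUBIC))
    for nm,lo,hi in(("red",(0,150,80),(6,255,255)),("red2",(174,150,80),(180,255,255)),("green",(50,60,30),(90,255,255)),("brass",(14,140,120),(24,255,255))):
        m=mask(c,lo,hi); k=np.zeros_like(m);k[v-75:v+75,u-90:u+90]=255
        print(n,nm,blobs(m&k))
    m=mask(c,(0,0,120),(180,40,255));k=np.zeros_like(m);k[v-75:v+75,u-90:u+90]=255;m&=k
    cs=max(cv2.findContours(m,0,1)[0],key=cv2.contourArea)
    e=cv2.fitEllipse(cv2.convexHull(cs));print(e)
E
```

```text
top red [([279, 197, 10, 14, 94], [283.7, 203.1])]
top red2 []
top green [([308, 233, 31, 31, 766], [322.8, 248.1])]
top brass [([233, 175, 180, 150, 15313], [327.6, 246.2]), ([233, 295, 12, 30, 327], [238.0, 309.2])]
((322.9161376953125, 251.64456176757812), (108.4410629272461, 109.13069915771484), 109.77880096435547)
scene red [([359, 194, 13, 33, 326], [364.9, 209.4])]
scene red2 []
scene green [([282, 221, 35, 23, 634], [298.7, 231.9]), ([295, 256, 7, 1, 7], [298.0, 256.0])]
scene brass []
((302.25567626953125, 256.35540771484375), (88.6470947265625, 141.73834228515625), 82.82257080078125)
```

```bash
ls pics
```

```text
scene0.png
scenez.png
top0.png
topz.png
wrist0.png
```

View pics/topz.png

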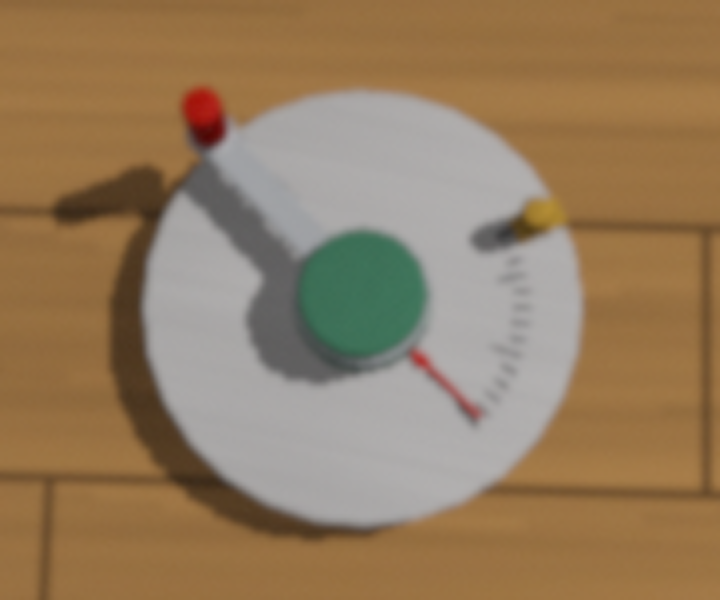

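View pics/scenez.png

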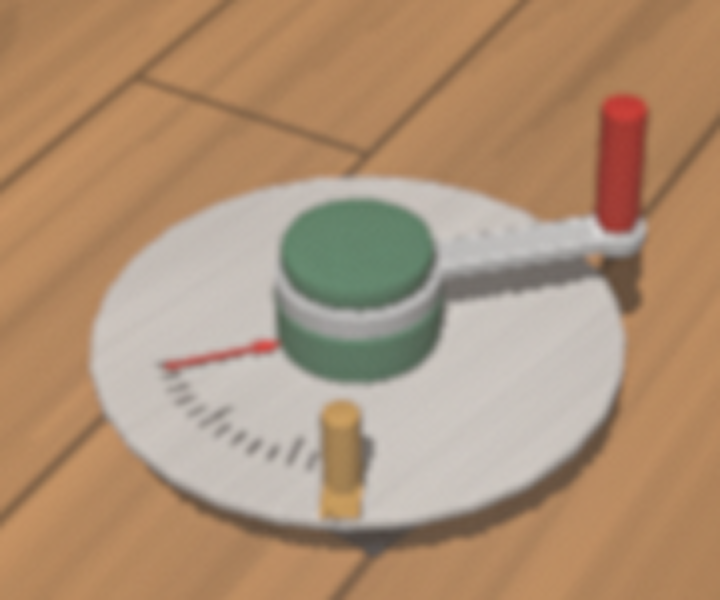

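```bash
python3 - <<'E'
from h import *
t=camera("top");s=camera("scene")
P={}
for nm,z,a,b in(("plate",.05,(322.9,251.6),None),("cap",.11,(323.2,248.3),(299.3,232.8)),("handle",.17,(283.8,200.8),(366,196)),("knob",.102,(368.7,228.3),(295.5,272.2)),("tip",.053,(352.7,279),(252.5,261.8))):
    p=ray(t,a,z);q=ray(s,b,z) if b else p; P[nm]=(p+q)/2
    print(nm,p.round(4),q.round(4))
pv=(P["cap"])[:2]
for o in ("plate","cap"):
  pv=P[o][:2]
  for nm in("handle","knob","tip"):
    d=P[nm][:2]-pv;print(o,nm,np.hypot(*d).round(4),np.arctan2(d[1],d[0]).round(3))
E
```

```text
plate [ 0.5175 -0.0011  0.05  ] [ 0.5175 -0.0011  0.05  ]
cap [ 0.5183 -0.0019  0.11  ] [ 0.5259 -0.0118  0.11  ]
handle [0.6205 0.0934 0.17  ] [0.6214 0.0927 0.17  ]
knob [ 0.5719 -0.1126  0.102 ] [ 0.5755 -0.1096  0.102 ]
tip [ 0.4496 -0.0781  0.053 ] [ 0.4539 -0.0792  0.053 ]
plate handle 0.1399 0.738
plate knob 0.1235 -1.098
plate tip 0.1016 -2.274
cap handle 0.1406 0.791
cap knob 0.1163 -1.111
cap tip 0.1005 -2.346
```

```bash
cat >> h.py <<'E'
from scipy.spatial.transform import Rotation as Ro
PV=np.array([.5185,-.0015]);TH0=.745
def obs():
    o=get_obs();return o
def rows(tgts):
    o=get_obs();p0=np.array(o["ee_pos"]);R0=Ro.from_euler("xyz",o["eef_rot"])
    for p,yaw in tgts:
        d=R0.inv().apply(np.array(p)-p0)/.5;r=(R0.inv()*Ro.from_euler("xyz",[np.pi,0,yaw])).as_rotvec()/(np.pi/2)
        print(np.r_[r,d].round(4).tolist())
def push(phi,z=.12,back=.0205,r=.140):
    th=TH0+phi;c,s=np.cos(th),np.sin(th)
    return [PV[0]+c*r+s*back,PV[1]+s*r-c*back,z],th+np.pi/2
def st(phi=None):
    o=get_obs();p=np.array(o["ee_pos"]);f=np.array(o["force"])
    d=p[:2]-PV;th=np.arctan2(d[1],d[0])+np.arctan(.0205/.14)
    print("t",round(o["time_s"],2),"p",p.round(4),"rot",np.round(o["eef_rot"],3),"F",f.round(1),"phi",(th-TH0).round(4),"r",np.hypot(*d).round(4),"Ft",(f[:2]@[-np.sin(th),np.cos(th)]).round(2),"w",round(o["grip_width"],4))
E
python3 - <<'E'
from h import *
p,y=push(-.2,z=.225);q,_=push(-.2,z=.12)
rows([([.4,.28,.225],y),(p,y),(q,y)])
E
```

```text
[-0.0002, 0.0, 0.3667, -0.4769, -0.2478, -0.0393]
[-0.0002, 0.0, 0.3667, -1.122, -0.4392, -0.0392]
[-0.0002, 0.0, 0.3667, -1.122, -0.4392, 0.1708]
```

Call:
servo_tool --moves '[[[0, 0, 0.2, -0.1, -0.05, -0.04, 1], [0, 0, 0.3667, -0.9, -0.37, -0.04, 1], [0, 0, 0.3667, -0.9, -0.37, -0.04, 1], [0, 0, 0.3667, -0.9, -0.37, -0.04, 1], [0, 0, 0.3667, -0.9, -0.37, -0.04, 1], [0, 0, 0.3667, -0.9, -0.37, -0.04, 1], [0, 0, 0.3667, -0.9, -0.37, -0.04, 1], [0, 0, 0.3667, -0.9, -0.37, -0.04, 1], [0, 0, 0.3667, -0.9, -0.37, -0.04, 1], [0, 0, 0.3667, -0.9, -0.37, -0.04, 1], [0, 0, 0.3667, -0.9, -0.37, -0.04, 1], [0, 0, 0.3667, -0.9, -0.37, -0.04, 1]]]' --squeeze 20

```text
time_s: 1.35
ee_pos: [0.5655, 0.1302, 0.2253]
eef_rot: [-3.141, 0.0, 2.114]
force: [-0.6, -0.7, 0.8]
grip_width: 0.0177
```

```bash
python3 - <<'E'
from h import *
st()
p,y=push(-.2,z=.225);q,_=push(-.2,z=.12)
rows([(p,y),(q,y)])
E
```

```text
t 1.35 p [0.5655 0.1302 0.2253] rot [-3.141  0.     2.114] F [-0.6 -0.7  0.8] phi 0.6284 r 0.1399 Ft 0.5 w 0.0177
[-0.0001, 0.0003, -0.0009, -0.2175, 0.0633, 0.0007]
[-0.0001, 0.0003, -0.0009, -0.2174, 0.0633, 0.2107]
```

Call:
servo_tool --moves '[[[0, 0, 0, -0.07, 0.02, 0, 1], [0, 0, 0, -0.14, 0.04, 0, 1], [0, 0, 0, -0.2175, 0.0633, 0, 1], [0, 0, 0, -0.2175, 0.0633, 0, 1], [0, 0, 0, -0.2175, 0.0633, 0.07, 1], [0, 0, 0, -0.2175, 0.0633, 0.14, 1], [0, 0, 0, -0.2175, 0.0633, 0.21, 1], [0, 0, 0, -0.2175, 0.0633, 0.21, 1], [0, 0, 0, -0.2175, 0.0633, 0.21, 1]]]'

```text
time_s: 2.1
ee_pos: [0.6483, 0.0536, 0.1198]
eef_rot: [-3.139, -0.001, 2.115]
force: [0.7, -0.6, 0.8]
grip_width: 0.0004
```

```bash
python3 - <<'E'
from h import *
st()
for n in("scene","top"):
    c=camera(n);cv2.imwrite(f"pics/{n}1.png",c["color"][:,:,::-1])
st()
rows([push(f) for f in(-.1,0,.1,.2,.25,.3)])
E
```

```text
t 2.1 p [0.6483 0.0536 0.1198] rot [-3.139e+00 -1.000e-03  2.115e+00] F [ 0.7 -0.6  0.8] phi -0.1977 r 0.141 Ft -0.87 w 0.0004
t 2.2 p [0.6498 0.0537 0.1231] rot [3.139e+00 2.000e-03 2.115e+00] F [-0.1  0.1 -0.1] phi -0.2018 r 0.1425 Ft 0.18 w 0.0007
[0.0016, 0.0014, -0.0644, 0.029, 0.0008, 0.0061]
[0.0015, 0.0015, -0.1281, 0.0573, 0.0006, 0.0061]
[0.0015, 0.0015, -0.1917, 0.0854, -0.0024, 0.006]
[0.0014, 0.0016, -0.2554, 0.1131, -0.0081, 0.0059]
[0.0013, 0.0016, -0.2872, 0.1267, -0.0121, 0.0059]
[0.0013, 0.0017, -0.319, 0.1401, -0.0167, 0.0059]
```

View pics/scene1.png

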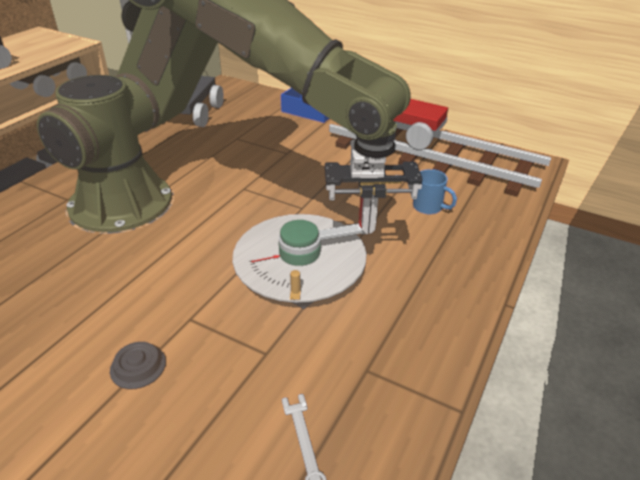

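The closed fingers stand beside the handle on its clockwise side. The pose reading jumped about 3 mm, so I check whether that is noise or real motion.

```bash
python3 - <<'E'
from h import *
st();st()
camera("top");st();camera("top");st()
rows([push(f) for f in(-.1,0,.1,.2,.25,.3)])
E
```

```text
t 2.2 p [0.6498 0.0537 0.1231] rot [3.139e+00 2.000e-03 2.115e+00] F [-0.1  0.1 -0.1] phi -0.2018 r 0.1425 Ft 0.18 w 0.0007
t 2.2 p [0.6498 0.0537 0.1231] rot [3.139e+00 2.000e-03 2.115e+00] F [-0.1  0.1 -0.1] phi -0.2018 r 0.1425 Ft 0.18 w 0.0007
t 2.25 p [0.65   0.0537 0.1233] rot [3.138e+00 2.000e-03 2.115e+00] F [ 0.7 -0.2  0.6] phi -0.2025 r 0.1426 Ft -0.53 w 0.0006
t 2.3 p [0.6499 0.0536 0.1231] rot [3.138e+00 2.000e-03 2.115e+00] F [-0.5  0.2 -0.2] phi -0.2022 r 0.1425 Ft 0.4 w 0.0004
[0.0019, 0.0016, -0.0645, 0.0291, 0.0008, 0.0062]
[0.0019, 0.0017, -0.1281, 0.0574, 0.0006, 0.0061]
[0.0018, 0.0018, -0.1918, 0.0855, -0.0024, 0.006]
[0.0017, 0.0018, -0.2554, 0.1132, -0.0082, 0.006]
[0.0017, 0.0019, -0.2873, 0.1268, -0.0121, 0.0059]
[0.0016, 0.0019, -0.3191, 0.1401, -0.0167, 0.0059]
```

Call:
servo_tool --moves '[[[0.0019, 0.0016, -0.0645, 0.0291, 0.0008, 0.0062, 1], [0.0019, 0.0016, -0.09, 0.042, 0.0008, 0.0062, 1], [0.0019, 0.0016, -0.1281, 0.0574, 0.0006, 0.0061, 1], [0.0019, 0.0016, -0.16, 0.0715, -0.0009, 0.006, 1], [0.0019, 0.0017, -0.1918, 0.0855, -0.0024, 0.006, 1], [0.0018, 0.0018, -0.2236, 0.0995, -0.005, 0.006, 1], [0.0017, 0.0018, -0.2554, 0.1132, -0.0082, 0.006, 1], [0.0017, 0.0019, -0.2873, 0.1268, -0.0121, 0.0059, 1], [0.0017, 0.0019, -0.2873, 0.1268, -0.0121, 0.0059, 1], [0.0017, 0.0019, -0.2873, 0.1268, -0.0121, 0.0059, 1]]]'

```text
time_s: 3.13
ee_pos: [0.6127, 0.1049, 0.1217]
eef_rot: [3.14, 0.002, 2.565]
force: [1.6, -1.1, 1.2]
grip_width: 0.0006
```

```bash
python3 - <<'E'
from h import *
st()
c=camera("top");cv2.imwrite(f"pics/top2.png",c["color"][:,:,::-1])
c=camera("scene");cv2.imwrite(f"pics/scene2.png",c["color"][:,:,::-1])
st()
rows([push(f) for f in(.28,.3,.32,.34)])
E
```

```text
t 3.13 p [0.6127 0.1049 0.1217] rot [3.140e+00 2.000e-03 2.565e+00] F [ 1.6 -1.1  1.2] phi 0.2465 r 0.1421 Ft -1.91 w 0.0006
t 3.23 p [0.6127 0.1046 0.1211] rot [3.140e+00 2.000e-03 2.564e+00] F [ 0.8 -0.1  0.6] phi 0.2452 r 0.1419 Ft -0.76 w 0.0004
[0.0008, 0.001, -0.0202, 0.0099, 0.0005, 0.0022]
[0.0008, 0.001, -0.0329, 0.0155, 0.0011, 0.0022]
[0.0008, 0.001, -0.0456, 0.0211, 0.0016, 0.0022]
[0.0007, 0.001, -0.0584, 0.0268, 0.002, 0.0022]
```

View pics/scene2.png

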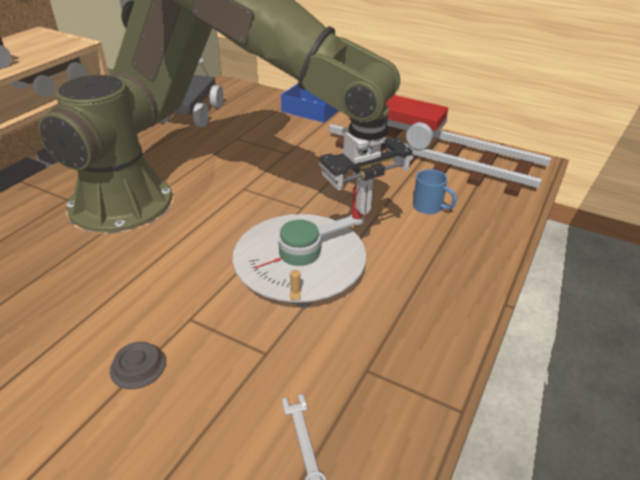

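Call:
servo_tool --moves '[[[0.0008, 0.001, -0.0202, 0.0099, 0.0005, 0.0022, 1], [0.0008, 0.001, -0.0329, 0.0155, 0.0011, 0.0022, 1], [0.0008, 0.001, -0.0456, 0.0211, 0.0016, 0.0022, 1], [0.0008, 0.001, -0.0456, 0.0211, 0.0016, 0.0022, 1], [0.0008, 0.001, -0.0456, 0.0211, 0.0016, 0.0022, 1]]]'

```text
time_s: 3.65
ee_pos: [0.6042, 0.1111, 0.12]
eef_rot: [-3.141, 0.0, 2.636]
force: [0.9, -1.1, 0.9]
grip_width: 0.0002
```

```bash
python3 - <<'E'
from h import *
st()
rows([push(f) for f in(.34,.36,.38)])
E
```

```text
t 3.65 p [0.6042 0.1111 0.12  ] rot [-3.141  0.     2.636] F [ 0.9 -1.1  0.9] phi 0.3209 r 0.1415 Ft -1.31 w 0.0002
[-0.0001, 0.0, -0.0127, 0.0054, 0.0007, 0.0]
[-0.0001, 0.0, -0.0254, 0.011, 0.0013, 0.0]
[-0.0001, -0.0, -0.0381, 0.0166, 0.0019, 0.0]
```

Call:
servo_tool --moves '[[[0, 0, -0.0127, 0.0055, 0.0006, 0, 1], [0, 0, -0.0127, 0.0055, 0.0006, 0, 1], [0, 0, -0.0127, 0.0055, 0.0006, 0, 1]]]'

```text
time_s: 3.9
ee_pos: [0.6018, 0.1128, 0.1199]
eef_rot: [-3.141, -0.0, 2.656]
force: [0.9, -1.0, -0.4]
grip_width: 0.0009
```

Call:
servo_tool --moves '[[[0, 0, -0.0127, 0.0055, 0.0006, 0, 1], [0, 0, -0.0127, 0.0055, 0.0006, 0, 1], [0, 0, -0.0127, 0.0055, 0.0006, 0, 1]]]'

```text
time_s: 4.15
ee_pos: [0.5994, 0.1145, 0.1199]
eef_rot: [-3.141, -0.0, 2.676]
force: [2.3, -0.4, -0.1]
grip_width: 0.0007
```

```bash
python3 - <<'E'
from h import *
st()
E
```

```text
t 4.15 p [0.5994 0.1145 0.1199] rot [-3.141 -0.     2.676] F [ 2.3 -0.4 -0.1] phi 0.3622 r 0.1414 Ft -2.24 w 0.0007
```

Call:
servo_tool --moves '[[[0, 0, -0.0127, 0.0055, 0.0006, 0, 1], [0, 0, -0.0127, 0.0055, 0.0006, 0, 1], [0, 0, -0.0127, 0.0055, 0.0006, 0, 1]]]'

```text
time_s: 4.4
ee_pos: [0.5969, 0.1161, 0.1199]
eef_rot: [-3.141, -0.0, 2.697]
force: [2.2, 0.3, 0.9]
grip_width: 0.0005
```

Call:
servo_tool --moves '[[[0, 0, -0.0127, 0.0055, 0.0006, 0, 1], [0, 0, -0.0127, 0.0055, 0.0006, 0, 1], [0, 0, -0.0127, 0.0055, 0.0006, 0, 1]]]'

```text
time_s: 4.65
ee_pos: [0.5944, 0.1176, 0.1198]
eef_rot: [-3.141, -0.001, 2.717]
force: [1.5, 0.1, -0.5]
grip_width: 0.0003
```

Call:
servo_tool --moves '[[[0, 0, -0.0127, 0.0055, 0.0006, 0, 1], [0, 0, -0.0127, 0.0055, 0.0006, 0, 1], [0, 0, -0.0127, 0.0055, 0.0006, 0, 1]]]'

```text
time_s: 4.9
ee_pos: [0.5919, 0.1191, 0.1198]
eef_rot: [-3.141, -0.001, 2.737]
force: [2.1, 0.5, -0.0]
grip_width: 0.0008
```

Call:
servo_tool --moves '[[[0, 0, -0.0127, 0.0055, 0.0006, 0, 1], [0, 0, -0.0127, 0.0055, 0.0006, 0, 1], [0, 0, -0.0127, 0.0055, 0.0006, 0, 1]]]'

```text
time_s: 5.15
ee_pos: [0.5898, 0.1203, 0.1199]
eef_rot: [-3.141, 0.0, 2.758]
force: [5.6, -2.0, -2.2]
grip_width: 0.0004
```

```bash
python3 - <<'E'
from h import *
st()
rows([push(f) for f in(.442,.45,.46)])
E
```

```text
t 5.15 p [0.5898 0.1203 0.1199] rot [-3.141  0.     2.758] F [ 5.6 -2.  -2.2] phi 0.4419 r 0.1412 Ft -6.0 w 0.0004
[-0.0001, 0.0002, 0.0001, -0.0001, 0.0007, -0.0002]
[-0.0001, 0.0002, -0.005, 0.0022, 0.001, -0.0002]
[-0.0001, 0.0002, -0.0113, 0.005, 0.0014, -0.0002]
```

Call:
servo_tool --moves '[[[0, 0, -0.006, 0.002, 0.0003, 0, 1], [0, 0, -0.008, 0.0036, 0.0005, 0, 1], [0, 0, -0.008, 0.0036, 0.0005, 0, 1]]]'

```text
time_s: 5.4
ee_pos: [0.5888, 0.1209, 0.12]
eef_rot: [3.142, 0.002, 2.771]
force: [9.7, -2.2, -3.2]
grip_width: 0.0006
```

```bash
python3 - <<'E'
from h import *
st()
E
```

```text
t 5.4 p [0.5888 0.1209 0.12  ] rot [3.142e+00 2.000e-03 2.771e+00] F [ 9.7 -2.2 -3.2] phi 0.4501 r 0.1412 Ft -9.81 w 0.0006
```

Call:
servo_tool --moves '[[[0, 0, -0.004, 0.0026, 0.0004, 0, 1], [0, 0, -0.004, 0.0028, 0.0004, 0, 1], [0, 0, -0.004, 0.0028, 0.0004, 0, 1], [0, 0, -0.004, 0.0028, 0.0004, 0, 1], [0, 0, -0.004, 0.0028, 0.0004, 0, 1]]]'

```text
time_s: 5.82
ee_pos: [0.5884, 0.1212, 0.12]
eef_rot: [3.141, 0.005, 2.778]
force: [10.2, -2.1, -4.3]
grip_width: 0.0003
```

```bash
python3 - <<'E'
from h import *
st()
E
```

```text
t 5.82 p [0.5884 0.1212 0.12  ] rot [3.141 0.005 2.778] F [10.2 -2.1 -4.3] phi 0.4533 r 0.1412 Ft -10.22 w 0.0003
```

Call:
servo_tool --moves '[[[0, 0, -0.003, 0.0036, 0.0004, 0, 1], [0, 0, -0.003, 0.0036, 0.0004, 0, 1], [0, 0, -0.003, 0.0036, 0.0004, 0, 1], [0, 0, -0.003, 0.0036, 0.0004, 0, 1], [0, 0, -0.003, 0.0036, 0.0004, 0, 1], [0, 0, -0.003, 0.0036, 0.0004, 0, 1], [0, 0, -0.003, 0.0036, 0.0004, 0, 1]]]'

```text
time_s: 6.4
ee_pos: [0.5879, 0.1215, 0.12]
eef_rot: [3.141, 0.008, 2.783]
force: [12.8, -2.3, -4.5]
grip_width: 0.0005
```

```bash
python3 - <<'E'
from h import *
st()
rows([push(f) for f in(.35,.25,.15,.05,-.05,-.15,-.25)]+[push(-.25,z=.225)])
E
```

```text
t 6.4 p [0.5879 0.1215 0.12  ] rot [3.141 0.008 2.783] F [12.8 -2.3 -4.5] phi 0.4576 r 0.1412 Ft -12.75 w 0.0005
[0.0009, 0.0048, 0.0747, -0.0299, -0.0058, 0.0003]
[0.0011, 0.0048, 0.1384, -0.0568, -0.0145, 0.0005]
[0.0014, 0.0047, 0.202, -0.0827, -0.0259, 0.0007]
[0.0016, 0.0047, 0.2657, -0.1073, -0.0397, 0.0009]
[0.0019, 0.0046, 0.3294, -0.1305, -0.056, 0.001]
[0.0021, 0.0045, 0.393, -0.1519, -0.0745, 0.0012]
[0.0023, 0.0044, 0.4567, -0.1713, -0.0951, 0.0013]
[0.0023, 0.0044, 0.4567, -0.1729, -0.0949, -0.2087]
```

Held firmly for about 1 s at 10–13 N. Now I let the lever swing back.

Call:
servo_tool --moves '[[[0.0009, 0.0048, 0.0374, -0.015, -0.0029, 0.0003, 1], [0.0009, 0.0048, 0.0747, -0.0299, -0.0058, 0.0003, 1], [0.0011, 0.0048, 0.1384, -0.0568, -0.0145, 0.0005, 1], [0.0014, 0.0047, 0.202, -0.0827, -0.0259, 0.0007, 1], [0.0015, 0.0047, 0.234, -0.095, -0.0328, 0.0008, 1], [0.0016, 0.0047, 0.2657, -0.1073, -0.0397, 0.0009, 1], [0.0018, 0.0046, 0.2976, -0.1189, -0.0478, 0.001, 1], [0.0019, 0.0046, 0.3294, -0.1305, -0.056, 0.001, 1], [0.0021, 0.0045, 0.393, -0.1519, -0.0745, 0.0012, 1], [0.0023, 0.0044, 0.4567, -0.1713, -0.0951, 0.0013, 1], [0.0023, 0.0044, 0.4567, -0.1713, -0.0951, 0.0013, 1]]]'

```text
time_s: 7.32
ee_pos: [0.6515, 0.0452, 0.1196]
eef_rot: [-3.141, -0.0, 2.06]
force: [-0.5, 0.3, -0.3]
grip_width: 0.0004
```

```bash
python3 - <<'E'
from h import *
st()
rows([push(-.25,z=.225)])
for n in("top","scene"):
  c=camera(n);im=c["color"][:,:,::-1];cv2.imwrite(f"pics/{n}3.png",im)
  cv2.imwrite(f"pics/{n}3z.png",cv2.resize(im[175:325,233:413] if n=="top" else im[170:320,210:390],None,fx=4,fy=4,interpolation=cv2.INTER_CUBIC))
E
```

```text
t 7.32 p [0.6515 0.0452 0.1196] rot [-3.141 -0.     2.06 ] F [-0.5  0.3 -0.3] phi -0.262 r 0.141 Ft 0.49 w 0.0004
[-0.0006, -0.0002, -0.0036, 0.0033, 0.0013, -0.2109]
```

View pics/top3z.png

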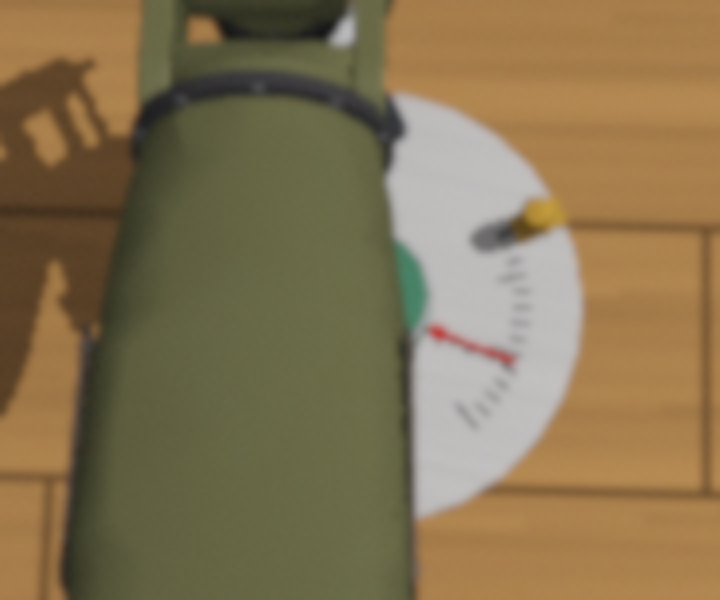

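View pics/scene3z.png

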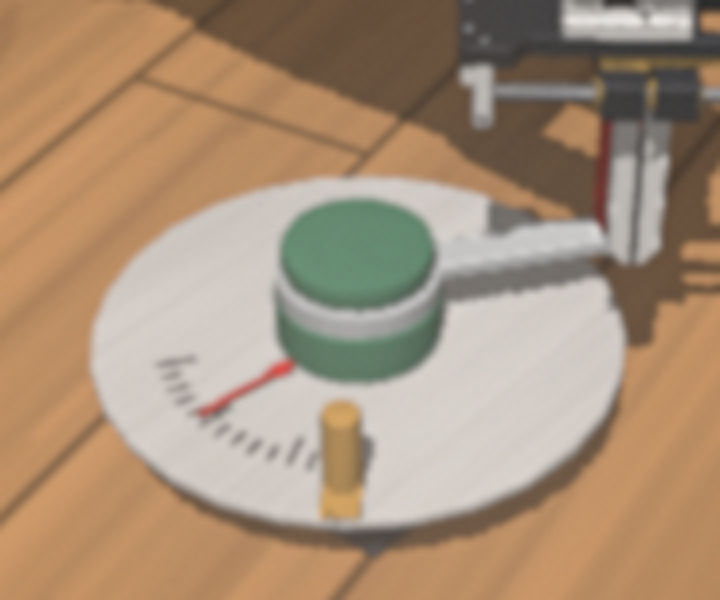

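The handle is back at rest and the needle tip sits at (361.5, 264.8) in the top view and (261.8, 272.8) in the scene view, with the marker untouched. Next comes the knob.

```bash
cat >> h.py <<'E'
def kn(a,z=.07,r=.12):
    return [PV[0]+r*np.cos(a),PV[1]+r*np.sin(a),z],a+np.pi
E
python3 - <<'E'
from h import *
t=camera("top");s=camera("scene");st()
for c,uv in((t,(361.5,264.75)),(s,(261.75,272.75))):
    p=ray(c,uv,.053);d=p[:2]-PV;print(p.round(4),np.hypot(*d).round(4),np.arctan2(d[1],d[0]).round(3))
print(np.pi-.745-.4576, "pred",.745+.4576-np.pi)
rows([push(-.25,z=.225),kn(-1.104,z=.225)])
E
```

```text
t 7.52 p [0.651  0.0477 0.1199] rot [-3.141 -0.     2.069] F [ 0.4 -0.6  0.2] phi -0.244 r 0.1413 Ft -0.71 w 0.0004
[ 0.4862 -0.0998  0.053 ] 0.1035 -1.888
[ 0.4889 -0.0977  0.053 ] 0.1007 -1.869
1.938992653589793 pred -1.9389926535897932
[-0.0003, -0.0002, 0.0023, -0.0017, 0.0001, -0.2103]
[-0.0003, -0.0002, 0.0203, -0.1995, -0.2874, -0.2102]
```

Call:
servo_tool --moves '[[[0, 0, 0, 0, 0, -0.08, 1], [0, 0, 0, 0, 0, -0.16, 1], [0, 0, 0, 0, 0, -0.21, 1], [0, 0, 0.02, -0.05, -0.07, -0.21, 0.3], [0, 0, 0.02, -0.1, -0.144, -0.21, 0.3], [0, 0, 0.02, -0.15, -0.216, -0.21, 0.3], [0, 0, 0.02, -0.1995, -0.2874, -0.21, 0.3], [0, 0, 0.02, -0.1995, -0.2874, -0.21, 0.3], [0, 0, 0.02, -0.1995, -0.2874, -0.21, 0.3], [0, 0, 0.02, -0.1995, -0.2874, -0.21, 0.3]]]'

```text
time_s: 8.35
ee_pos: [0.5727, -0.1079, 0.2251]
eef_rot: [3.142, -0.0, 2.039]
force: [0.0, 0.2, 0.2]
grip_width: 0.0436
```

```bash
python3 - <<'E'
from h import *
st()
c=camera("wrist");cv2.imwrite("pics/wrist4.png",c["color"][:,:,::-1])
rows([kn(-1.104)])
print(c["rvec"],c["tvec"])
E
```

```text
t 8.35 p [ 0.5727 -0.1079  0.2251] rot [ 3.142 -0.     2.039] F [0.  0.2 0.2] phi -1.6992 r 0.1194 Ft 0.15 w 0.0436
[-0.0001, -0.0003, 0.0015, -0.0022, -0.0021, 0.3099]
[-2.78756946 -0.66502816 -0.09599938] [-0.46261262 -0.37614039  0.31188931]
```

View pics/wrist4.png

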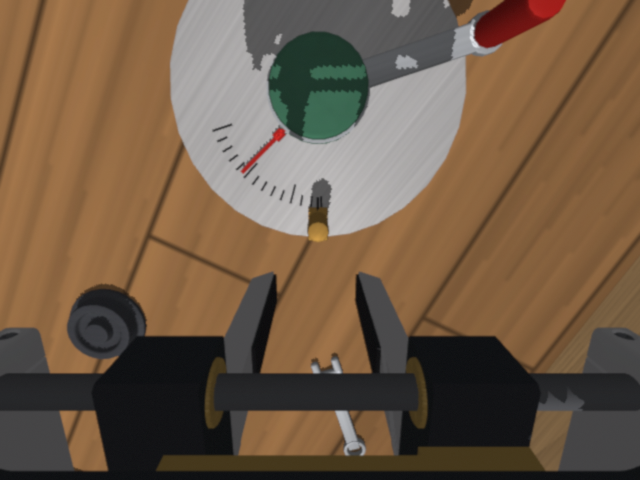

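```bash
python3 - <<'E'
from h import *
c=camera("wrist");im=c["color"][:,:,::-1]
cv2.imwrite("pics/wrist4z.png",cv2.resize(im[100:250,170:350],None,fx=4,fy=4,interpolation=cv2.INTER_CUBIC))
# plate: contour
m=mask(c,(0,0,130),(180,45,255));k=np.zeros_like(m);k[0:245,165:475]=255;m&=k
cs=max(cv2.findContours(m,0,1)[0],key=cv2.contourArea)
h=cv2.convexHull(cs).reshape(-1,2)
h=h[(h[:,1]>3)]
P=np.array([ray(c,u,.05)[:2] for u in h])
A=np.c_[2*P,np.ones(len(P))];x=np.linalg.lstsq(A,(P**2).sum(1),rcond=None)[0]
print("circle",x[:2].round(4),np.sqrt(x[2]+x[0]**2+x[1]**2).round(4),len(P))
for nm,uv,z in(("knob",(317,232),.102),("tip",(244,171),.053),("tail",(280,133),.053)):
    p=ray(c,uv,z);d=p[:2]-PV;print(nm,p.round(4),np.hypot(*d).round(4),np.arctan2(d[1],d[0]).round(3))
E
```

```text
circle [0.5219 0.0018] 0.1417 41
knob [ 0.5755 -0.1093  0.102 ] 0.122 -1.084
tip [ 0.4888 -0.098   0.053 ] 0.101 -1.87
tail [ 0.5052 -0.0491  0.053 ] 0.0495 -1.843
```

View pics/wrist4z.png

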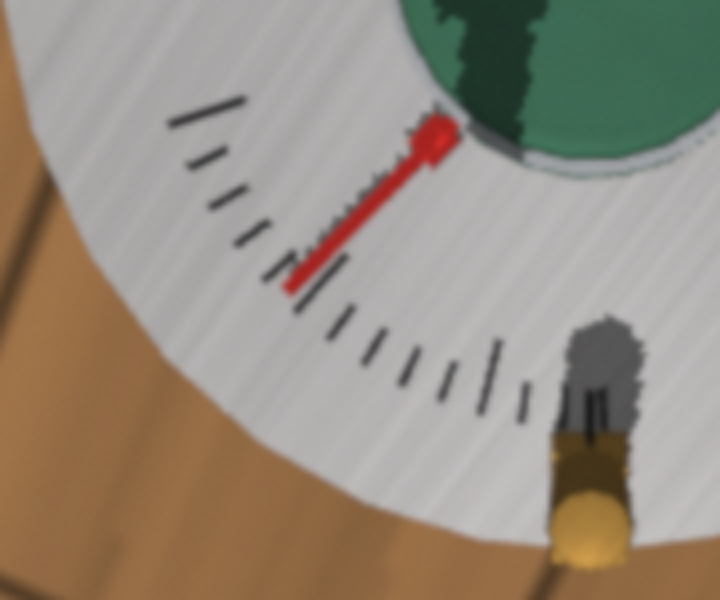

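```bash
sed -i 's/^PV=.*;TH0/PV=np.array([.5195,-.0005]);TH0/' h.py; python3 - <<'E'
from h import *
rows([([.574,-.1093,.072],-1.105+np.pi)])
E
```

```text
[-0.0002, -0.0004, 0.0024, -0.005, -0.0003, 0.3056]
```

Call:
servo_tool --moves '[[[0, 0, 0.0024, -0.005, -0.0003, 0.08, 0.3], [0, 0, 0.0024, -0.005, -0.0003, 0.16, 0.3], [0, 0, 0.0024, -0.005, -0.0003, 0.23, 0.3], [0, 0, 0.0024, -0.005, -0.0003, 0.27, 0.3], [0, 0, 0.0024, -0.005, -0.0003, 0.305, 0.3], [0, 0, 0.0024, -0.005, -0.0003, 0.305, 0.3], [0, 0, 0.0024, -0.005, -0.0003, 0.305, 0.3], [0, 0, 0.0024, -0.005, -0.0003, 0.305, 0.5]]]'

```text
time_s: 9.12
ee_pos: [0.5749, -0.1087, 0.0735]
eef_rot: [3.141, 0.0, 2.038]
force: [0.6, -0.0, 0.3]
grip_width: 0.0617
```

```bash
python3 - <<'E'
from h import *
st()
c=camera("scene");im=c["color"][:,:,::-1];cv2.imwrite("pics/scene5z.png",cv2.resize(im[170:320,210:390],None,fx=4,fy=4,interpolation=cv2.INTER_CUBIC))
E
```

```text
t 9.12 p [ 0.5749 -0.1087  0.0735] rot [3.141 0.    2.038] F [ 0.6 -0.   0.3] phi -1.6973 r 0.1215 Ft 0.5 w 0.0617
```

View pics/scene5z.png

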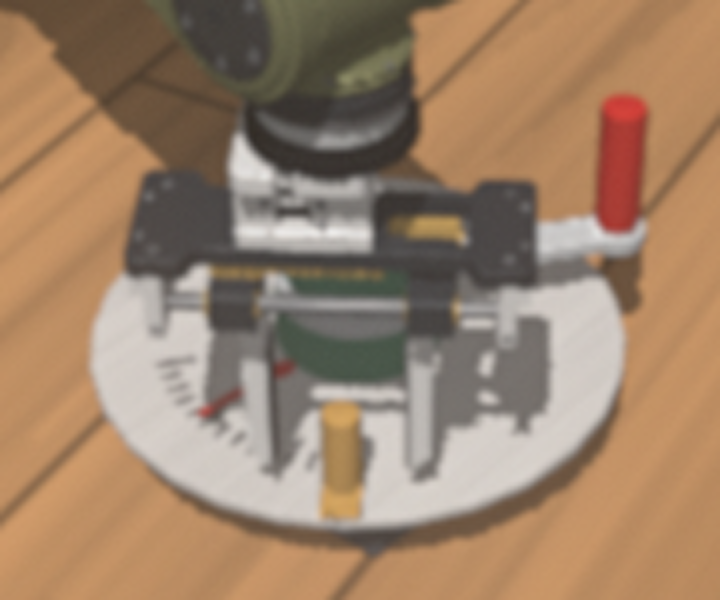

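The fingers straddle the knob symmetrically: tips at about (270,470) and (420,475) in the 4× crop, knob at (342,460). I close gently.

Call:
servo_tool --moves '[[[0, 0, 0, 0, 0, 0, 1], [0, 0, 0, 0, 0, 0, 1], [0, 0, 0, 0, 0, 0, 1], [0, 0, 0, 0, 0, 0, 1], [0, 0, 0, 0, 0, 0, 1], [0, 0, 0, 0, 0, 0, 1], [0, 0, 0, 0, 0, 0, 1], [0, 0, 0, 0, 0, 0, 1]]]' --squeeze 8

```text
time_s: 9.83
ee_pos: [0.5749, -0.1089, 0.0739]
eef_rot: [3.14, 0.001, 2.038]
force: [-0.4, -0.6, 0.9]
grip_width: 0.0198
```

```bash
python3 - <<'E'
from h import *
st();o=get_obs();p=np.array(o["ee_pos"]);d=p[:2]-PV;a0=np.arctan2(d[1],d[0]);r=np.hypot(*d);print(a0,r)
y0=o["eef_rot"][2]
for k in np.linspace(0,-.775,9)[1:]:
    q=PV+r*np.array([np.cos(a0+k),np.sin(a0+k)])
    rows([([*q,.0735],y0+k)])
E
```

```text
t 9.83 p [ 0.5749 -0.1089  0.0739] rot [3.140e+00 1.000e-03 2.038e+00] F [-0.4 -0.6  0.9] phi -1.6978 r 0.1218 Ft -0.67 w 0.0198
-1.0982343429578603 0.12179676314646372
[0.0009, 0.0005, 0.0617, 0.001, -0.0236, 0.0007]
[0.0009, 0.0005, 0.1233, 0.0043, -0.0469, 0.0007]
[0.0009, 0.0004, 0.185, 0.0098, -0.0699, 0.0006]
[0.0009, 0.0004, 0.2467, 0.0175, -0.0922, 0.0006]
[0.001, 0.0003, 0.3084, 0.0274, -0.1136, 0.0006]
[0.001, 0.0003, 0.37, 0.0392, -0.134, 0.0005]
[0.001, 0.0002, 0.4317, 0.053, -0.1531, 0.0005]
[0.001, 0.0002, 0.4934, 0.0686, -0.1708, 0.0005]
```

Call:
servo_tool --moves '[[[0, 0, 0.0617, 0.001, -0.0236, 0, 1], [0, 0, 0.1233, 0.0043, -0.0469, 0, 1], [0, 0, 0.185, 0.0098, -0.0699, 0, 1], [0, 0, 0.2467, 0.0175, -0.0922, 0, 1], [0, 0, 0.3084, 0.0274, -0.1136, 0, 1], [0, 0, 0.37, 0.0392, -0.134, 0, 1], [0, 0, 0.4317, 0.053, -0.1531, 0, 1], [0, 0, 0.4934, 0.0686, -0.1708, 0, 1], [0, 0, 0.4934, 0.0686, -0.1708, 0, 1], [0, 0, 0.4934, 0.0686, -0.1708, 0, 1]]]'

```text
time_s: 10.67
ee_pos: [0.4829, -0.1159, 0.0738]
eef_rot: [3.14, -0.002, 1.262]
force: [1.2, 7.6, 0.1]
grip_width: 0.0201
```

```bash
python3 - <<'E'
from h import *
st()
c=camera("wrist");cv2.imwrite("pics/wrist6.png",c["color"][:,:,::-1])
c=camera("scene");im=c["color"][:,:,::-1];cv2.imwrite("pics/scene6z.png",cv2.resize(im[170:320,210:390],None,fx=4,fy=4,interpolation=cv2.INTER_CUBIC))
E
```

```text
t 10.67 p [ 0.4829 -0.1159  0.0738] rot [ 3.140e+00 -2.000e-03  1.262e+00] F [1.2 7.6 0.1] phi -2.4773 r 0.121 Ft -0.06 w 0.0201
```

View pics/wrist6.png

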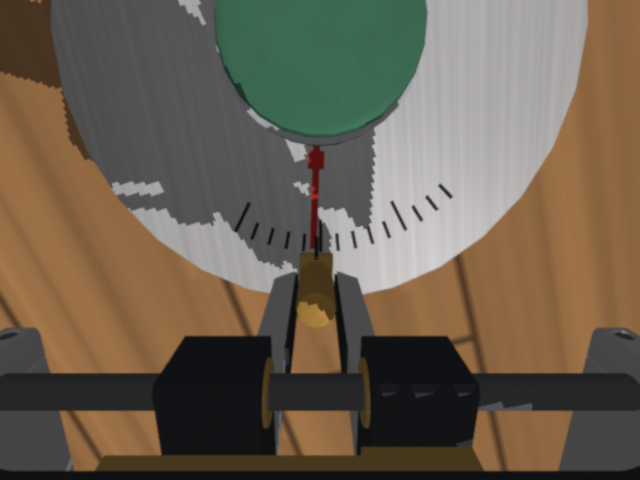

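View pics/scene6z.png

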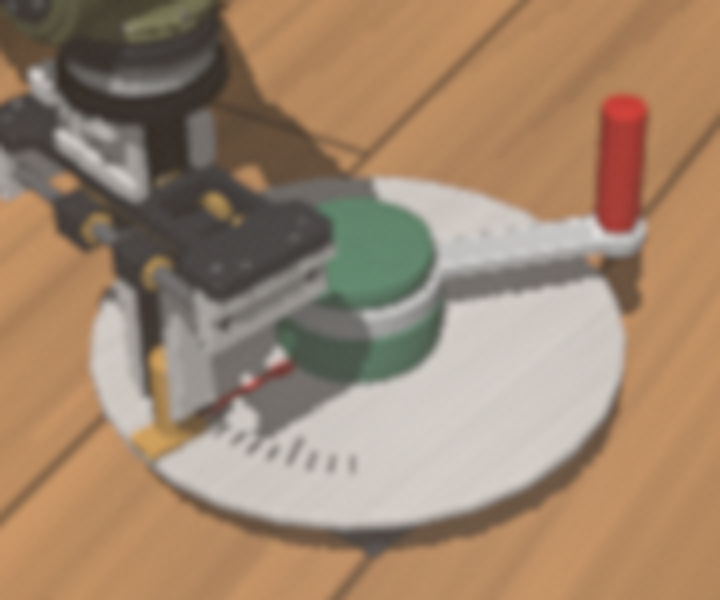

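```bash
python3 - <<'E'
import cv2
im=cv2.imread("pics/wrist6.png");cv2.imwrite("pics/wrist6z.png",cv2.resize(im[140:290,230:410],None,fx=4,fy=4,interpolation=cv2.INTER_CUBIC))
E
```

```text
(no output)
```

View pics/wrist6z.png

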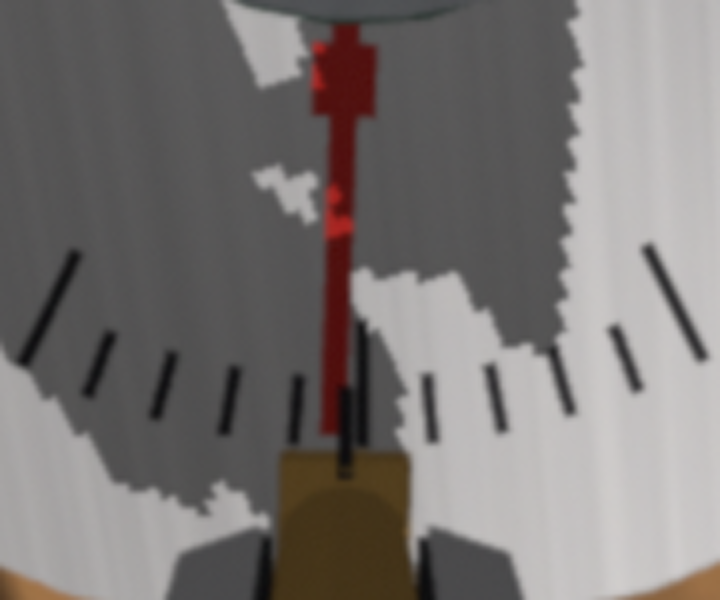

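The pointer is within about 0.02 rad of the needle: zoomed x = 344 against 332, with ticks of 0.1 rad being 66 px apart. I make a small trim, then release.

Call:
servo_tool --moves '[[[0, 0, 0.0096, 0.0002, -0.0036, 0, 1], [0, 0, 0.0096, 0.0002, -0.0036, 0, 1], [0, 0, 0.0096, 0.0002, -0.0036, 0, 1], [0, 0, 0.0096, 0.0002, -0.0036, 0, 1]]]'

```text
time_s: 11.1
ee_pos: [0.4815, -0.1152, 0.0738]
eef_rot: [3.141, -0.002, 1.247]
force: [-0.0, 2.3, 0.5]
grip_width: 0.02
```

```bash
python3 - <<'E'
from h import *
import cv2
st()
c=camera("wrist");im=c["color"][:,:,::-1]
cv2.imwrite("pics/wrist7z.png",cv2.resize(im[140:290,230:410],None,fx=4,fy=4,interpolation=cv2.INTER_CUBIC))
E
```

```text
t 11.1 p [ 0.4815 -0.1152  0.0738] rot [ 3.141e+00 -2.000e-03  1.247e+00] F [-0.   2.3  0.5] phi -2.4904 r 0.1209 Ft -0.42 w 0.02
```

View pics/wrist7z.png

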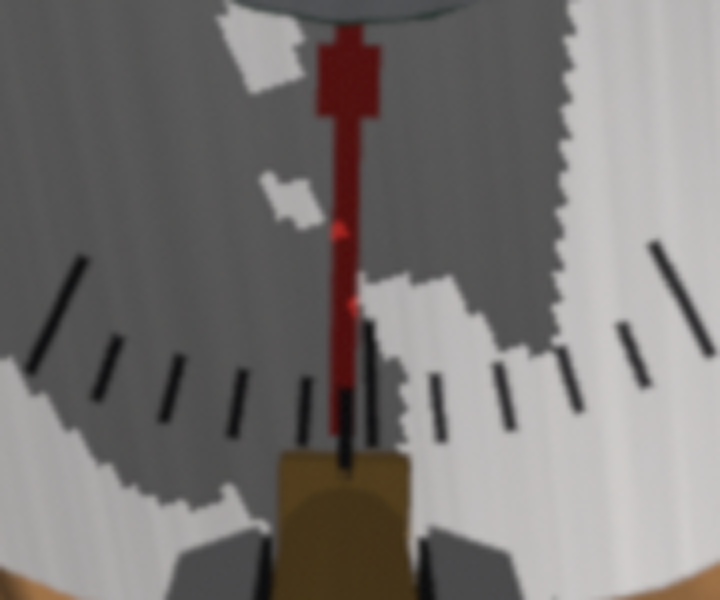

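Call:
servo_tool --moves '[[[0, 0, 0, 0, 0, 0, 0.4], [0, 0, 0, 0, 0, 0, 0.4], [0, 0, 0, 0, 0, 0, 0.4], [0, 0, 0, 0, 0, 0, 0.4], [0, 0, 0, 0, 0, 0, 0.4], [0, 0, 0, 0, 0, -0.06, 0.4], [0, 0, 0, 0, 0, -0.13, 0.4], [0, 0, 0, 0, 0, -0.2, 0.4], [0, 0, 0, 0, 0, -0.26, 0.4], [0, 0, 0, 0, 0, -0.3, 0.4], [0, 0, 0, 0, 0, -0.3, 0.4], [0, 0, 0, 0, 0, -0.3, 0.4]]]'

```text
time_s: 12.15
ee_pos: [0.4815, -0.1155, 0.2242]
eef_rot: [3.139, -0.002, 1.248]
force: [-0.2, 0.3, -0.6]
grip_width: 0.0564
```

```bash
python3 - <<'E'
from h import *
st()
c=camera("wrist");im=c["color"][:,:,::-1]
cv2.imwrite("pics/wrist8.png",im)
cv2.imwrite("pics/wrist8z.png",cv2.resize(im[100:250,230:410],None,fx=4,fy=4,interpolation=cv2.INTER_CUBIC))
c=camera("scene");im=c["color"][:,:,::-1];cv2.imwrite("pics/scene8.png",im)
E
```

```text
t 12.15 p [ 0.4815 -0.1155  0.2242] rot [ 3.139e+00 -2.000e-03  1.248e+00] F [-0.2  0.3 -0.6] phi -2.4896 r 0.1211 Ft -0.23 w 0.0564
```

View pics/wrist8z.png

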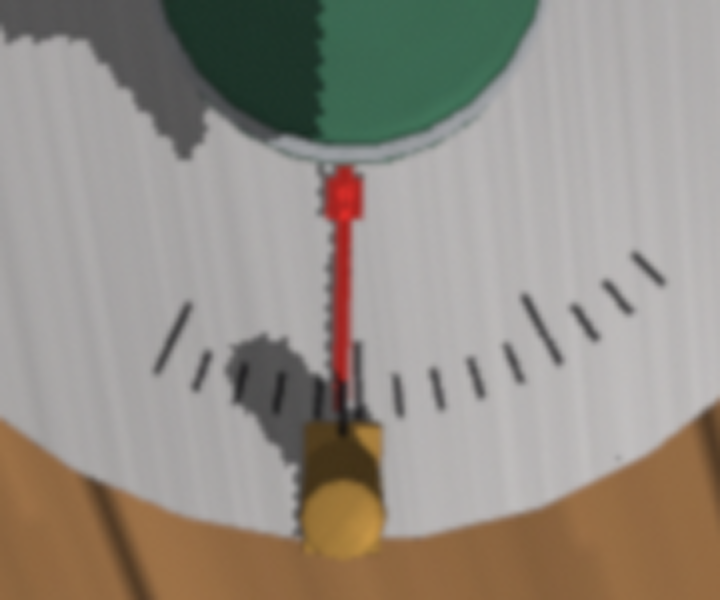

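View pics/scene8.png

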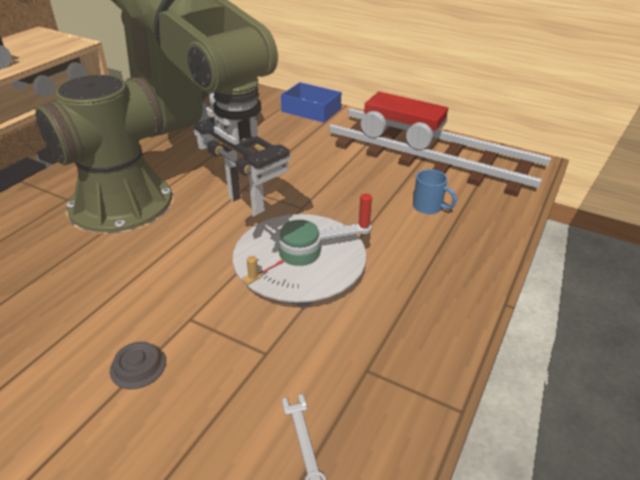

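The pointer at crop (342,420) lines up with the needle tip at (340,405). The lever is at rest with its handle at (365,209) as at the start, the gripper is clear, and the bystanders have not moved.

```bash
python3 -c "
from station import hand_in
print(hand_in())"
```

```text
the job is handed in; nothing more can be done
None
```

The brake check is done and handed in at about 12 s of the 64 s allowed; the hand-in gives no verdict.

- **Brake press:** I pushed the handle round with closed fingers in steps of about 3 mm. It firmed up at about 0.43–0.44 rad. I held it there for about 1 s at roughly 10–13 N, well under the 23 N limit.
- **Lever return:** I backed off along the arc. The last scene picture shows the handle at the same pixel position as at the start.
- **Marker:** I gripped the knob, turned it round to the needle and made one small trim. Then I let go and lifted clear.
- **Last checks:** In the wrist picture the pointer is within about 0.01 rad of the needle, which stands at about 0.46 on the scale. The force reading was near zero, and the wheel, spanner and mug look unmoved.
- **Disagreement:** The camera views differed by 3–4 mm on the pivot centre, and one reading of the drum cap was about 10 mm off. The predicted needle angle differed from the camera reading by about 0.06 rad. I therefore set the final alignment from the wrist picture against the scale ticks.

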